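Draw out the shelf tray and unscrew the canister's cap

TASK

The screw-top canister stands in the pull-out tray of the little steel shelf: draw the tray out by its knob against its spring until it stays out at its stop. Then unscrew the canister's tight cap anticlockwise, with the tray's cradle bracing the canister so that it stays seated, and as soon as the thread lets go lift the cap straight off and finish still holding it level in the gripper just above the open mouth, a finger's breadth or two clear of the rim. Leave the tray out and everything else where it is.

Things in the scene. Friction and masses are not known exactly. Their poses are not given: they have to be found in the camera images.
- rack: Small fixed steel shelf on the worktop: a board 345 mm wide, 170 mm deep, underside 150 mm and top 162 mm up, on four corner posts, with the pull-out tray beneath. Origin on the worktop under the middle of the board's front edge; x points into the shelf, away from the robot, y left along the front edge, z up. The tray comes out along -x.
- tray (a joint): How far the tray is out, in m: 0 home, 0.140 at its stop. An over-centre spring under it draws it home, hardest with about 12 N at 0.06 to 0.08; past about 0.120 the spring draws it on to its stop instead and holds it there against pushes of up to about 7 N. Let go earlier, it runs home.
- tray_knob (a point): Middle of the stem of the brass pull knob on the tray's front, 40 mm above the worktop, with the tray home 64 mm in front of the board's edge. Stem: 14 mm thick, 30 mm long, along rack x. Its head, 26 mm in diameter, 12 mm long, begins 15 mm nearer the robot. Pinch from above, fingers closing along rack y. Axes as the rack's; moves with the tray.
- tray_floor (a point): Point on the tray's floor in the middle of the middle cradle, 12 mm above the worktop, with the tray home 40 mm behind the board's front edge. Moves with the tray; axes as the rack's. The three square cradles, 58.5 mm wide, 22 mm deep, lie 85 mm apart along rack y in a plywood insert.
- canister: Screw-top canister: square olive aluminium body 56 x 56 x 70 mm, round neck 48 mm in diameter, rim 100 mm above the underside. Loose, 0.25 to 0.45 kg, in any one of the three cradles, which keep it from turning. Origin in the middle of its underside, z up. Tray home: under the board, out of reach. Tray at its stop: its axis is 100 mm in front of the board's edge.
- cap: The canister's round knurled aluminium cap, 62 mm in diameter, 30 mm high, 70 g. Origin in the middle of its underside, z up. Screwed on, its underside is 78 mm above the canister's (cap's top 120 mm above the worktop). Tight: it breaks loose with 0.3 to 0.5 N m, anticlockwise seen from above, and does not rise as it turns.
- cap_top (a point): Centre of the cap's flat top. Grip the cap across its diameter, about 12 mm below this; 8 mm of bare neck lie below the cap. Short three-start thread: clear after a turn of 66 degrees, then free to lift straight off. At 100 degrees it meets an end stop, which does no harm, and can be lifted there as well. Lifted before 66 degrees, it takes the canister along.
- tin: Bystander: squat square aluminium tin with a slip lid, 57 mm wide, 43 mm high, in one of the other cradles. Origin in the middle of its underside.
- cedar_box: Bystander: open square cedar box of tiles, 56 mm wide, 40 mm high, in the remaining cradle. Origin in the middle of its underside.
- compass: Bystander: round brass compass, 54 mm in diameter, 15 mm high, on the worktop to the left of the shelf. Origin in the middle of its underside.
- die: Bystander: white bakelite die, 24 mm, on the worktop in front and to the right of the tray. Origin in the middle of its underside.
- tile: Bystander: cedar tile token, 42 x 32 x 9 mm, on the worktop in front and to the left of the tray. Origin in the middle of its underside.
- dice_cup: Bystander: dark round dice cup, 72 mm in diameter, 85 mm high, on the worktop to the right of the shelf. Origin in the middle of its underside.
- goblin: Bystander: clay goblin figure on a round base, 34 mm in diameter, 56 mm high, on top of the shelf's board towards its back. Origin in the middle of its underside.
- card_box: Bystander: flat card box, 66 x 92 x 22 mm, on top of the shelf's board towards its back. Origin in the middle of its underside.

How it is judged (in metres and radians):
On the way, in this order (a step that is already met when the one before it is completed fails the run):
1. the tray is drawn out and held at its stop (value of joint tray above 0.134 m), for 0.3 s.
2. the cap is unscrewed and lifted off its thread (z of cap in the frame of canister above 0.094 m and horizontal distance between cap and canister below 0.02 m), for 0.1 s.
At the end, for the whole second after the job is handed in: Tray still out (at least 130 of 140 mm); canister upright and seated in its cradle (raised under 6 mm); the gripper holds the cap still and level (within 0.2 rad), its underside 3 to 50 mm above the rim, its axis within 20 mm of the canister's, touching neither canister nor shelf (value of joint tray above 0.13 m and z of canister in the frame of tray_floor below 0.006 m and angle between canister's own z axis and vertical below 0.1 rad and z of cap in the frame of canister between 0.103 and 0.15 m and horizontal distance between cap and canister below 0.02 m and angle between cap's own z axis and vertical below 0.2 rad and linear speed of cap below 0.03 m/s and contact force between cap and the fingers above 1 N and contact force between cap and canister below 0.2 N and contact force between cap and rack below 0.2 N); the arm keeps its last pose, push and grip.
It fails at once if the canister is lifted out of its cradle (more than 15 mm) or tipped (z of canister in the frame of tray_floor above 0.015 m or angle between canister's own z axis and vertical above 0.35 rad).
It fails at once if the tin or the cedar box is lifted out of its cradle or tipped (z of any of tin, cedar_box in the frame of tray_floor above 0.015 m or angle between any of tin, cedar_box's own z axis and vertical above 0.35 rad).
It fails at once if a bystander on the worktop or on the board is moved more than 25 mm (distance of any of compass, die, tile, dice_cup, goblin, card_box from where it was at the start of the episode above 0.025 m).
It also fails if it takes over 61 s, if anything falls off the work surface, if the arm or the gripper's body presses on something with over 40 N, if the wrist force passes 120 N, or if a joint passes its speed limit or range.

ROBOT

A 6-joint arm with a two-finger parallel gripper is mounted at the origin on the work surface. World frame = base frame: x ahead of the robot, y to its left, z up, the work surface at z = 0. Lengths are in mm, angles in rad, forces in N, time in s.
With the tool pointing down it reaches from about 350 to 975 mm from the base axis. Payload 7.1 kg.
Tool frame: the origin (TCP) lies between the finger pads; the fingertips stand 19 mm ahead of it and the grasp point (between the pads) is the TCP; y points along the fingers, z is the direction in which the jaws open and shut, and the axes are right-handed (so a half turn about y gives the same grasp; the last joint's range is limited). The gripper opens to 88 mm and grips with 3 to 60 N. Pads are 20 mm wide; open, the fingers measure 115 mm over their backs; the gripper's body (75 mm by 178 mm) begins 61 mm behind the grasp point.
Start: joints at [-1.314, 0.423, 1.63, -0, 1.089, -0.019], TCP at [170.216, -601.358, 241.675] pointing down, gripper open.
Joint ranges: [-3, 3], [-0.9, 2.11], [0.09, 2.58], [-1.31, 4.45], [0.11, 2.69], [-2.54, 2.54]. Speed limits (rad/s): [2.39, 2.39, 3.01, 3.14, 3.14, 3.14].

INTERFACE

Orientations are given as a rotation vector (axis times angle).
In Python, from workcell import ctrl gives the robot as it stands.
- The arm moves only by the tool servo_tool, never from a script. Its argument "moves" is text: rows parted by semicolons, each of 6 numbers parted by spaces: the shift along the world's x, y, z in m, then the turn, a rotation vector about the world's x, y, z in degrees. A call has 1 to 8 rows; each row is the pose to reach, as a shift and turn from the pose commanded when the call began; what a row does not reach only later rows make up. A row lasts 1/8 s, in which the tool goes at most 62.5 mm and 10.7 degrees, less where a joint would pass 70% of its speed; a pose out of reach is approached as far as the arm can. A call with a gripper value outside its range is refused whole. "hand" is the closure in counts, from 0 (fully open) to 255 (shut), set as the call begins (left out, the last holds). The fingers move at their own pace and stop on an object; the grip force is fixed at half the most. Time passes only in rows, so rows that repeat a pose let the fingers close. It gives the time, the measured TCP pose, the force and the opening at its end, in the units of the state.
- ctrl.get_obs(): the state, without advancing time (a new reading comes with each control period).
- ctrl.get_image(name): name is "side" or "top" or "wrist"; returns a dict with "pixels" (400x640x3 uint8, red, green, blue), "depth" (400x640 float32, mm along the optical axis (not along the pixel's ray), 0 where there is no reading), "vertical_fov" (degrees; the focal length in pixels is half the picture's height over the tangent of half this angle, whatever the lens; pixels are square), "cx", "cy" (the principal point, pixels), "xyz" and "attitude" of the camera in the world; the wrist camera has in their place "T_tool_cam" (4x4, takes a point from camera to tool coordinates, whose origin is the TCP and whose axes are the tool frame's). Camera axes: x right, y up, looking along -z (the intrinsics and any distortion apply to the point x, -y, -z); pixel columns grow to the right and rows downward; lengths in mm; the calibration is good to about 2 mm. A picture is of the moment at which its call begins: read the wrist's pose just before it.
- ctrl.close_job(): hands the job in, once; it reports no verdict.
The state is a dict: "t": time; "qpos": joint angles; "qvel": joint speeds; "joint_torque": joint torques, N m; "ee_pos": TCP position; "orientation": TCP orientation; "ft_force": force on the tool from outside, world axes, zero at the start; "moment": the same for the moment, N m; "width": finger opening in mm.
Only numpy, scipy, OpenCV 4.12 (cv2) and the standard library are available. Lean on these libraries where they do the work, as an engineer would, in place of code of your own. Each camera call takes 0.05 s, during which the arm holds its last target.

## Working session

There is one attempt and no reset: what is moved stays moved. The work goes in short steps, Python scripts to look and compute and a tool call to move; the robot and the scene stay as the last step left them, time stands still between calls to the robot, and variables do not carry over. Pictures are saved under pics/ and viewed, and the job is handed in when it is done.

Besides the shell and the picture viewer there is one more tool, called after "Call:" as a command line: name --argument value ..., lists and objects as JSON in quotes. servo_tool: Moves the arm, as the interface text tells. Its arguments: {"type":"object","properties":{"moves":{"type":"string"},"hand":{"type":"number"}},"required":["moves"]}

```bash
mkdir -p pics; ls; cat > h.py <<'E'
from workcell import ctrl
import numpy as np, cv2
def show(n,f):
    d=ctrl.get_image(n); cv2.imwrite('pics/'+f,cv2.cvtColor(d['pixels'],cv2.COLOR_RGB2BGR)); np.savez('pics/'+f+'.npz',**{k:v for k,v in d.items()}); return d
E
python3 - <<'E'
from h import *
for k,v in ctrl.get_obs().items(): print(k,v)
for n in('side','top'):
    d=show(n,n+'0.png'); print(n,{k:v for k,v in d.items() if k not in('pixels','depth')})
E
```

```text
pics
t 0.0
qpos [-1.31396911e+00  4.23846814e-01  1.63067736e+00 -1.79692950e-05
  1.08860170e+00 -1.89974526e-02]
qvel [1.21880149e-04 4.93506679e-05 5.13185486e-04 5.99720389e-04
 9.71105368e-04 4.06043969e-04]
joint_torque [ 2.39177629e-03 -5.44615638e+01 -2.73668522e+01  6.45225495e-02
  2.28128023e-02 -1.28052275e-04]
ee_pos [ 170.10152814 -600.86250096  240.90291583]
orientation [-0.28805448  2.07545632 -2.07227278]
ft_force [-0.15714618  0.17027466 -0.246949  ]
moment [0.0413291  0.01449286 0.05737826]
width 87.60608148840849
side {'vertical_fov': 52.58118709114613, 'cx': 323.77584988674397, 'cy': 194.50647478466033, 'xyz': array([ 259.11072204, -798.12177108,  656.44525596]), 'attitude': array([ 1.01673796, -0.18733796, -0.3590819 ])}
top {'vertical_fov': 45.14620396480805, 'cx': 318.8711242129016, 'cy': 193.13258612186675, 'xyz': array([ 411.87019486,   30.72618462, 1241.278633  ]), 'attitude': array([ 0.13389393, -0.10992566, -1.5397754 ])}
```

View pics/side0.png

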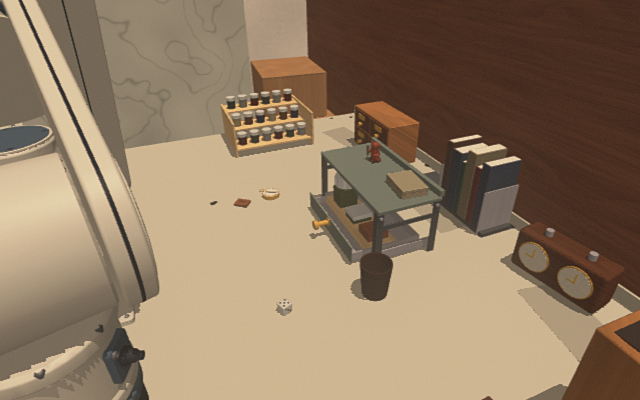

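View pics/top0.png

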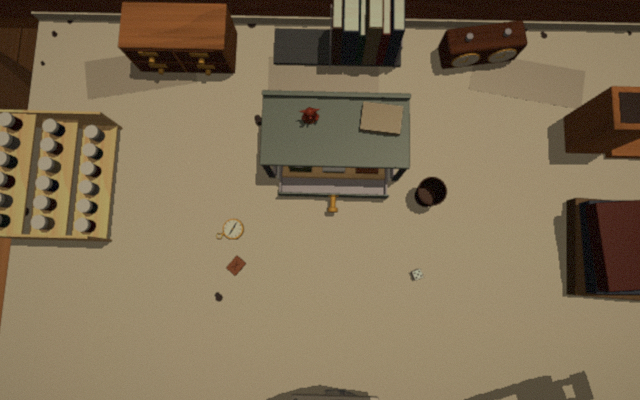

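The side view shows the knob at about (320,224), the canister (olive) in the left cradle at (346,190), the tin in the middle and the cedar box on the right. The top view shows the board at x 262–410, rows 95–167, and the knob at (333,203). Next I'll measure these in world coordinates.

```bash
cat >> h.py <<'E'
from scipy.spatial.transform import Rotation as R
def cloud(d,T=None):
    h,w=d['depth'].shape; f=h/2/np.tan(np.radians(float(d['vertical_fov']))/2)
    u,v=np.meshgrid(np.arange(w),np.arange(h)); z=d['depth'].astype(float)
    p=np.stack([(u-d['cx'])/f*z,-(v-d['cy'])/f*z,-z],-1)
    if T is None: return p@R.from_rotvec(d['attitude']).as_matrix().T+d['xyz']
    return p@T[:3,:3].T+T[:3,3]
def wristT(o,d):
    T=np.eye(4);T[:3,:3]=R.from_rotvec(o['orientation']).as_matrix();T[:3,3]=o['ee_pos']
    return T@d['T_tool_cam']
def load(f): return dict(np.load('pics/'+f+'.npz'))
E
python3 - <<'E'
from h import *
d=load('top0.png');P=cloud(d);hsv=cv2.cvtColor(d['pixels'],cv2.COLOR_RGB2HSV)
for r,c in [(350,200),(250,320),(300,500),(130,340),(160,270),(160,400),(193,300),(203,333),(210,333)]: print((r,c),P[r,c].round(1),hsv[r,c])
b=(abs(P[...,2]-162)<8); b[:, :250]=0;b[:,425:]=0
n,l,s,c=cv2.connectedComponentsWithStats(b.astype(np.uint8)); i=1+s[1:,4].argmax(); m=l==i
print(s[i],np.median(P[m][:,2])); 
rect=cv2.minAreaRect(P[m][:,:2].astype(np.float32));print(rect,cv2.boxPoints(rect))
k=np.zeros(b.shape,bool);k[195:220,320:345]=1
k&=(hsv[...,1]>120)&(P[...,2]>20); print(k.sum()); q=P[k]; print(q.min(0),q.max(0),q.mean(0),np.median(q,0))
d=load('side0.png');P=cloud(d);hsv=cv2.cvtColor(d['pixels'],cv2.COLOR_RGB2HSV)
k=np.zeros(b.shape,bool);k[212:236,308:332]=1;k&=(hsv[...,1]>150);k&=P[...,2]>20;q=P[k];print('side',k.sum(),q.min(0),q.max(0),np.median(q,0))
for r,c in [(200,346),(185,340),(240,200)]:print((r,c),P[r,c].round(1),hsv[r,c])
b=(abs(P[...,2]-162)<5); b[:, :300]=0;b[:,445:]=0
n,l,s,c=cv2.connectedComponentsWithStats(b.astype(np.uint8)); i=1+s[1:,4].argmax(); m=l==i
rect=cv2.minAreaRect(P[m][:,:2].astype(np.float32));print(rect,cv2.boxPoints(rect))
E
```

```text
(350, 200) [203.3 337.1   1.3] [ 20  76 154]
(250, 320) [459.2  45.5  -1.9] [ 20  75 157]
(300, 500) [ 3.471e+02 -4.099e+02  4.000e-01] [ 20  75 156]
(130, 340) [730.5   5.  162.3] [ 29  53 101]
(160, 270) [654.5 163.9 165.3] [ 28  48 100]
(160, 400) [ 662.7 -133.7  163. ] [ 29  51 111]
(193, 300) [597.7  99.   50.8] [27 55 83]
(203, 333) [575.   15.7  48.3] [ 18 177 169]
(210, 333) [556.8  15.3  53.3] [ 19 179 158]
[ 259   96  150   74 8904] 161.99091699560404
((725.4375610351562, 18.653167724609375), (343.2070007324219, 164.98069763183594), 89.94126892089844) [[ 642.77136 -152.86569]
 [ 807.75195 -153.03479]
 [ 808.10376  190.17203]
 [ 643.12317  190.34113]]
118
[411.87019486   3.30340625  34.29627492] [ 595.3479022    30.72618462 1241.278633  ] [572.45706152  17.59916791  57.72165979] [572.78115038  18.01281001  47.5835177 ]
side 84 [552.59024893   4.29739534  36.327452  ] [592.96753282  19.62982987  53.91904566] [569.91065358  11.98905272  47.04594616]
(200, 346) [675.4  77.4  53.2] [25 84 70]
(185, 340) [659.4  83.8 102.1] [ 17  50 132]
(240, 200) [2.710e+02 1.258e+02 1.000e-01] [ 18  72 208]
((727.313720703125, 15.351058959960938), (172.79994201660156, 347.6422424316406), 0.2830563485622406) [[ 640.0561   188.74323]
 [ 641.7735  -158.89478]
 [ 814.57135 -158.0411 ]
 [ 812.85394  189.5969 ]]
```

```bash
python3 - <<'E'
from h import *
for f in('top0.png','side0.png'):
    d=load(f);P=cloud(d)
    b=(abs(P[...,2]-162)<6)&(P[...,0]>600)&(P[...,0]<840)&(abs(P[...,1]-17)<190)
    q=P[b]; 
    pts=[]
    for y in range(-145,180,8):
        s=q[(abs(q[:,1]-y)<4)]
        if len(s)>5: pts.append((y,np.sort(s[:,0])[:3].mean()))
    pts=np.array(pts);c=np.polyfit(pts[:,0],pts[:,1],1);r=pts[:,1]-np.polyval(c,pts[:,0]);g=abs(r)<4
    c=np.polyfit(pts[g,0],pts[g,1],1);print(f,'slope',c[0],'x at y=17',np.polyval(c,17))
    # side edges
    pl=[];pr=[]
    for x in range(655,800,8):
        s=q[abs(q[:,0]-x)<4]; pl.append((x,s[:,1].max()));pr.append((x,s[:,1].min()))
    for p in(pl,pr):
        p=np.array(p);c=np.polyfit(p[:,0],p[:,1],1);print(c[0],np.polyval(c,642))
o=ctrl.get_obs();print(R.from_rotvec(o['orientation']).as_matrix().round(3))
d=load('top0.png');P=cloud(d);
for n,box in dict(compass=(222,218,245,240),tile=(226,256,247,276),die=(410,268,424,280),cup=(415,177,447,207)).items():
    s=P[box[1]:box[3],box[0]:box[2]].reshape(-1,3);s=s[s[:,2]>6];print(n,s.mean(0).round(0),s.min(0).round(0),s.max(0).round(0))
E
```

```text
top0.png slope 0.00040493640914687773 x at y=17 644.3909237241052
-0.0015675478118921983 189.53642902186368
0.0019125872180673562 -152.67682729363585
side0.png slope 0.004283730326535611 x at y=17 643.30005385058
0.006190751228384267 185.13193446130103
0.0013572625960415056 -156.45682003327693
[[-0.962 -0.     0.272]
 [-0.272  0.001 -0.962]
 [-0.    -1.    -0.001]]
compass [505. 271.  17.] [412.  31.   6.] [ 535.  298. 1241.]
tile [414. 258.  16.] [390.  31.   6.] [ 438.  282. 1241.]
die [ 405. -194.   34.] [ 393. -211.    7.] [ 418.   31. 1241.]
cup [ 609. -227.   56.] [ 412. -269.    6.] [ 651.   31. 1241.]
```

Rack yaw is about 0 and the front edge is at x≈643, y≈16.5. That puts the knob stem at about (579,16,40) and the canister (left cradle, tray out) at about (543,101). I'll move above the knob.

Call:
servo_tool --moves "0.025 0.038 0.01 0 0 -2; 0.05 0.076 0.01 0 0 -4; 0.075 0.114 0.01 0 0 -6; 0.1 0.152 0.01 0 0 -8; 0.125 0.19 0.01 0 0 -10; 0.15 0.228 0.01 0 0 -12; 0.175 0.266 0.01 0 0 -14; 0.2 0.305 0.01 0 0 -15.8" --hand 0

```text
t: 1.1
ee_pos: [370.7, -295.0, 251.5]
orientation: [-0.001, -2.221, 2.22]
ft_force: [-0.1, -0.8, -0.3]
width: 87.8
```

Call:
servo_tool --moves "0.025 0.038 0 0 0 0; 0.05 0.076 0 0 0 0; 0.075 0.114 0 0 0 0; 0.1 0.152 0 0 0 0; 0.125 0.19 0 0 0 0; 0.15 0.228 0 0 0 0; 0.18 0.27 0 0 0 0; 0.209 0.312 0 0 0 0"

```text
t: 2.1
ee_pos: [579.8, 17.1, 251.4]
orientation: [0.001, -2.221, 2.221]
ft_force: [-0.2, -0.2, -0.4]
width: 87.9
```

Call:
servo_tool --moves "0 0 0 0 0 0; 0 0 0 0 0 0; 0 0 0 0 0 0"

```text
t: 2.48
ee_pos: [578.4, 14.6, 251.5]
orientation: [-0.0, -2.22, 2.221]
ft_force: [-0.6, 0.5, -0.3]
width: 87.7
```

```bash
python3 - <<'E'
from h import *
o=ctrl.get_obs();print(o['t'],o['ee_pos'],o['qpos'],o['ft_force']);print(R.from_rotvec(o['orientation']).as_matrix().round(3))
d=show('wrist','w1.png');print(d['T_tool_cam']);np.savez('pics/w1o.npz',**o)
P=cloud(d,wristT(o,d));hsv=cv2.cvtColor(d['pixels'],cv2.COLOR_RGB2HSV)
k=(hsv[...,1]>150)&(P[...,2]>20)&(P[...,2]<70)&(P[...,0]>530)&(P[...,0]<600)&(abs(P[...,1]-16)<40)
q=P[k];print(k.sum());
if len(q): print(np.percentile(q,[1,50,99],axis=0).round(1))
E
```

```text
2.475 [578.40976449  14.62791151 251.51006839] [ 4.80021445e-03  3.44464047e-01  1.72576986e+00 -1.90935862e-04
  1.07216537e+00  1.57682875e+00] [-0.58884625  0.51127988 -0.32237144]
[[-1.    -0.001 -0.001]
 [ 0.001 -0.    -1.   ]
 [ 0.001 -1.     0.   ]]
[[-2.21810221e-05 -9.59098408e-01 -2.83072858e-01 -7.80384470e+01]
 [ 7.57376609e-04  2.83072761e-01 -9.59098138e-01 -1.42812630e+02]
 [ 9.99999713e-01 -2.35666538e-04  7.20119857e-04  6.95926610e-01]
 [ 0.00000000e+00  0.00000000e+00  0.00000000e+00  1.00000000e+00]]
5
[[579.4  19.6  45. ]
 [588.3  19.6  45.7]
 [590.8  20.7  46.1]]
```

View pics/w1.png

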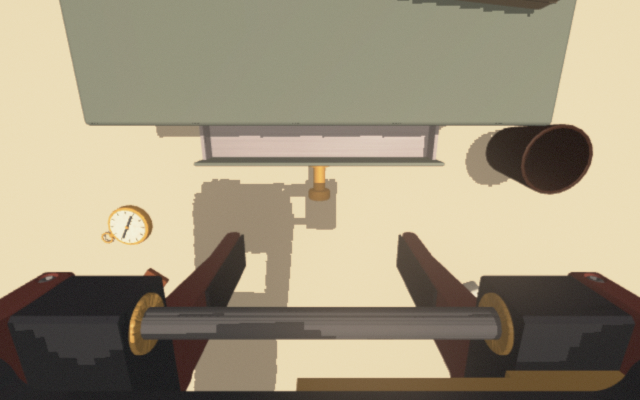

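The wrist view shows the knob at about (319,180), with its head at row 195 and stem at row 173. It is central between the fingers at columns 240 and 402. I'll compute its exact position and look at the gripper from the side.

```bash
python3 - <<'E'
from h import *
d=load('w1.png');o=dict(np.load('pics/w1o.npz'))
P=cloud(d,wristT(o,d));hsv=cv2.cvtColor(d['pixels'],cv2.COLOR_RGB2HSV)
print(d['cx'],d['cy'],[P[r,c].round(1).tolist() for r,c in((173,319),(180,319),(195,319),(140,319),(60,300),(124,300),(250,320))])
for r in range(160,204,3):
    s=[c for c in range(295,345) if P[r,c,2]>22]; print(r,P[r,s].mean(0).round(1),P[r,s][:,1].min().round(1),P[r,s][:,1].max().round(1)) if s else 0
d=show('side','s1.png')
E
```

```text
320.751453197009 200.27063042291513 [[586.4, 16.2, 46.9], [578.3, 16.2, 47.7], [561.8, 16.2, 52.6], [620.3, 16.3, 11.5], [689.3, 28.4, 161.9], [646.1, 29.3, 161.1], [466.8, 15.4, -0.7]]
160 [601.   15.   44.9] -12.9 42.9
163 [599.2  15.5  54.5] -11.6 42.7
166 [597.7  16.6  65.2] 4.7 28.8
169 [590.7  16.7  45.3] 10.4 23.1
172 [587.1  16.7  45. ] 10.4 23.2
175 [583.6  16.8  45. ] 10.4 23.2
178 [580.2  16.8  45.6] 10.4 23.2
181 [576.6  16.8  45.1] 10.4 23.3
184 [579.4  16.6  72.1] 10.4 23.3
187 [569.4  16.8  45.3] 10.3 23.3
190 [565.7  16.2  45. ] 4.4 28.0
193 [563.3  16.8  49.5] 4.4 29.3
196 [559.7  16.8  49.7] 4.4 29.4
199 [556.4  16.8  50.5] 6.8 26.8
202 [656.6  13.9 394.3] 13.9 13.9
```

View pics/s1.png

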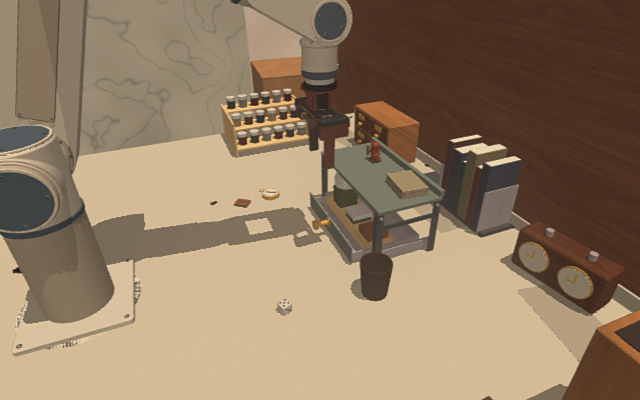

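The stem is at y≈16.8 with its middle at x≈580, which agrees with the rack estimate. No camera body sticks out in the side view. I'll descend in steps.

Call:
servo_tool --moves "0 0.002 -0.025 0 0 0; 0 0.002 -0.05 0 0 0; 0 0.002 -0.075 0 0 0; 0 0.002 -0.1 0 0 0; 0 0.002 -0.12 0 0 0; 0 0.002 -0.14 0 0 0; 0 0.002 -0.15 0 0 0; 0 0.002 -0.15 0 0 0"

```text
t: 3.58
ee_pos: [578.8, 17.2, 101.3]
orientation: [0.001, -2.221, 2.221]
ft_force: [0.7, 0.7, -0.7]
width: 87.9
```

Call:
servo_tool --moves "0 0 -0.01 0 0 0; 0 0 -0.02 0 0 0; 0 0 -0.03 0 0 0; 0 0 -0.04 0 0 0; 0 0 -0.05 0 0 0; 0 0 -0.06 0 0 0; 0 0 -0.06 0 0 0"

```text
t: 4.45
ee_pos: [578.6, 17.6, 40.7]
orientation: [0.002, -2.221, 2.221]
ft_force: [-0.0, 0.5, -0.2]
width: 87.9
```

```bash
python3 - <<'E'
from h import *
o=ctrl.get_obs();print(o['t'],o['ee_pos'],o['ft_force'])
show('side','s2.png');show('wrist','w2.png')
E
python3 -c "
import cv2,numpy as np
a=cv2.imread('pics/s2.png')[60:280,230:470];b=cv2.imread('pics/w2.png')
a=cv2.resize(a,None,fx=1.5,fy=1.5);b=cv2.resize(b,(400,250));c=np.zeros((330,760,3),np.uint8);c[:330,:360]=a[:330];c[:250,360:]=b;cv2.imwrite('pics/c2.png',c)"
```

```text
4.45 [578.57866357  17.6469261   40.66555027] [-0.03381576  0.54688505 -0.18089234]
```

View pics/c2.png

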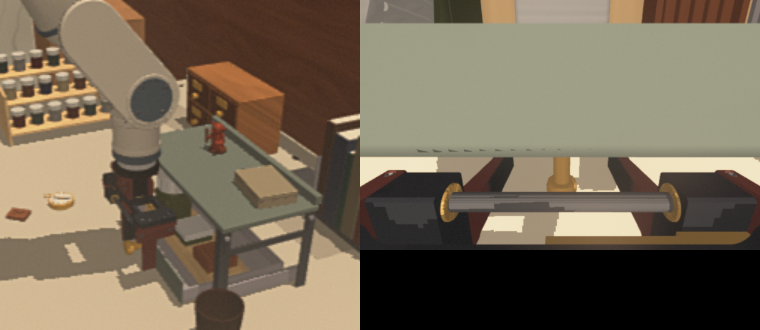

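The picture shows the fingers straddling the knob with nothing touching, and the knob stem centred in the wrist view at about (562,175) of the composite. Now I'll close on it.

Call:
servo_tool --moves "0 0 0 0 0 0; 0 0 0 0 0 0; 0 0 0 0 0 0; 0 0 0 0 0 0; 0 0 0 0 0 0; 0 0 0 0 0 0; 0 0 0 0 0 0; 0 0 0 0 0 0" --hand 255

```text
t: 5.55
ee_pos: [579.2, 16.8, 41.7]
orientation: [-0.001, 2.219, -2.223]
ft_force: [-0.1, -2.0, -1.0]
width: 13.0
```

Call:
servo_tool --moves "-0.006 0 0 0 0 0; -0.014 0 0 0 0 0; -0.024 0 0 0 0 0; -0.034 0 0 0 0 0; -0.044 0 0 0 0 0; -0.054 0 0 0 0 0; -0.064 0 0 0 0 0; -0.074 0 0 0 0 0"

```text
t: 6.55
ee_pos: [509.0, 16.9, 41.7]
orientation: [0.009, 2.216, -2.218]
ft_force: [11.6, -6.4, -15.5]
width: 13.2
```

Call:
servo_tool --moves "-0.01 0 0 0 0 0; -0.02 0 0 0 0 0; -0.03 0 0 0 0 0; -0.04 0 0 0 0 0; -0.05 0 0 0 0 0; -0.06 0 0 0 0 0; -0.067 0 0 0 0 0; -0.067 0 0 0 0 0"

```text
t: 7.55
ee_pos: [439.0, 17.0, 41.7]
orientation: [0.002, 2.219, -2.221]
ft_force: [3.3, -7.7, -5.1]
width: 13.6
```

Call:
servo_tool --moves "0 0 0 0 0 0; 0 0 0 0 0 0; 0 0 0 0 0 0; 0 0 0 0 0 0"

```text
t: 8.05
ee_pos: [439.0, 17.0, 41.6]
orientation: [0.001, 2.22, -2.221]
ft_force: [2.2, -7.9, -4.3]
width: 13.1
```

```bash
python3 - <<'E'
from h import *
o=ctrl.get_obs();print(o['t'],o['ee_pos'],o['ft_force'])
show('top','t3.png');show('side','s3.png')
E
python3 -c "
import cv2,numpy as np
a=cv2.imread('pics/s3.png')[60:310,230:470];b=cv2.imread('pics/t3.png')[80:330,220:460]
c=np.hstack([a,b]);cv2.imwrite('pics/c3.png',cv2.resize(c,None,fx=1.6,fy=1.6))"
```

```text
8.05 [439.01688184  16.97871398  41.64716179] [ 2.18424939 -7.94270209 -4.31730162]
```

View pics/c3.png

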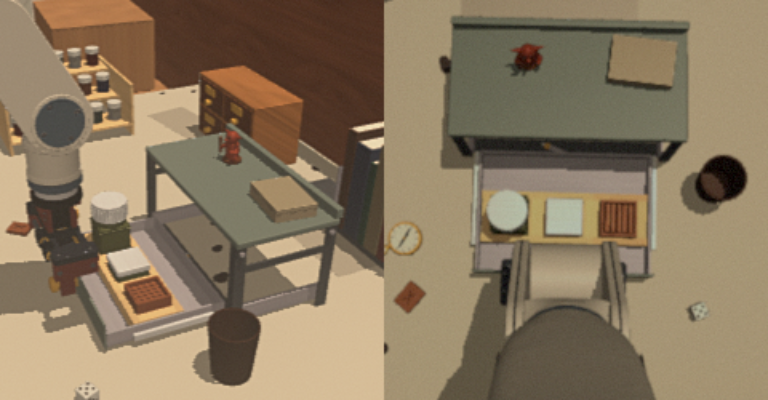

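The pictures show the tray out with the canister in the left cradle, the tin in the middle and the box on the right. The stroke was 140 mm. I'll release the knob and rise straight up.

Call:
servo_tool --moves "0 0 0 0 0 0; 0 0 0 0 0 0; 0 0 0 0 0 0; 0 0 0 0 0 0; 0 0 0 0 0 0; 0 0 0 0 0 0" --hand 0

```text
t: 8.9
ee_pos: [438.2, 17.7, 41.7]
orientation: [-0.0, 2.221, -2.221]
ft_force: [0.1, 0.3, -0.1]
width: 69.7
```

Call:
servo_tool --moves "0 0 0.015 0 0 0; 0 0 0.04 0 0 0; 0 0 0.07 0 0 0; 0 0 0.1 0 0 0; 0 0 0.13 0 0 0; 0 0 0.16 0 0 0; 0 0 0.16 0 0 0; 0 0 0.16 0 0 0"

```text
t: 9.9
ee_pos: [437.8, 17.6, 201.7]
orientation: [0.0, 2.221, -2.221]
ft_force: [0.1, 0.0, -0.4]
width: 87.5
```

```bash
python3 - <<'E'
from h import *
o=ctrl.get_obs();print(o['t'],o['ee_pos'],o['ft_force'],o['width'])
for n in('top','side','wrist'):
    o=ctrl.get_obs()
    d=show(n,n[0]+'4.png');P=cloud(d,wristT(o,d) if n=='wrist' else None);
    m=(abs(P[...,2]-120)<5)&(abs(P[...,0]-543)<50)&(abs(P[...,1]-101)<50)
    q=P[m];print(n,len(q))
    if len(q)>10:
        print(np.median(q,0).round(1),q.min(0).round(1),q.max(0).round(1),cv2.minEnclosingCircle(q[:,:2].astype(np.float32)))
E
```

```text
9.9 [437.7744875   17.62140436 201.6648947 ] [ 0.12579414  0.03789653 -0.3611714 ] 87.48738812410743
top 491
[543.5 102.8 120.4] [513.2  74.4 115.6] [573.  131.3 125. ] ((543.0386962890625, 102.66742706298828), 30.45047950744629)
side 235
[540.6  96.3 120.6] [512.1  70.2 115. ] [571.2 130.  123.9] ((543.1593627929688, 100.78921508789062), 31.737525939941406)
wrist 6854
[545.7 100.4 120.3] [514.2  70.4 115. ] [575.9 131.4 122.9] ((544.8171997070312, 101.30797576904297), 31.096044540405273)
```

View pics/w4.png

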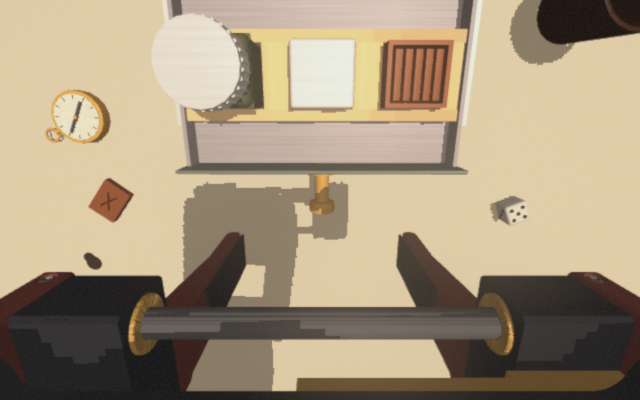

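All three views put the cap centre at about (544, 101.5) with its top at 120, as expected. The tray stays out. I'll move over the cap.

Call:
servo_tool --moves "0.02 0.016 0 0 0 0; 0.045 0.035 0 0 0 0; 0.07 0.055 0 0 0 0; 0.09 0.071 0 0 0 0; 0.106 0.084 0 0 0 0; 0.106 0.084 0 0 0 0; 0.106 0.084 0 0 0 0; 0.106 0.084 0 0 0 0"

```text
t: 11.05
ee_pos: [543.4, 101.1, 201.4]
orientation: [0.001, -2.221, 2.221]
ft_force: [-1.1, -0.3, 1.0]
width: 87.4
```

```bash
python3 - <<'E'
from h import *
o=ctrl.get_obs();print(o['t'],o['ee_pos'],o['qpos'],o['ft_force'],o['width'])
d=show('wrist','w5.png');P=cloud(d,wristT(o,d))
m=(abs(P[...,2]-120)<2)&(abs(P[...,0]-543)<50)&(abs(P[...,1]-101)<50)
q=P[m];print(len(q),np.median(q,0).round(1),q.min(0).round(1),q.max(0).round(1),cv2.minEnclosingCircle(q[:,:2].astype(np.float32)))
E
```

```text
11.05 [543.39172493 101.1044117  201.40093225] [ 1.62449380e-01  3.70217582e-01  1.82196662e+00 -5.33928392e-05
  9.50408742e-01  1.73371595e+00] [-1.08366475 -0.34059846  0.96287551] 87.41136321994531
4406 [546.6 101.5 120.2] [515.4  71.8 118. ] [574.9 131.3 122. ] ((545.0296020507812, 101.51598358154297), 29.913293838500977)
```

View pics/w5.png

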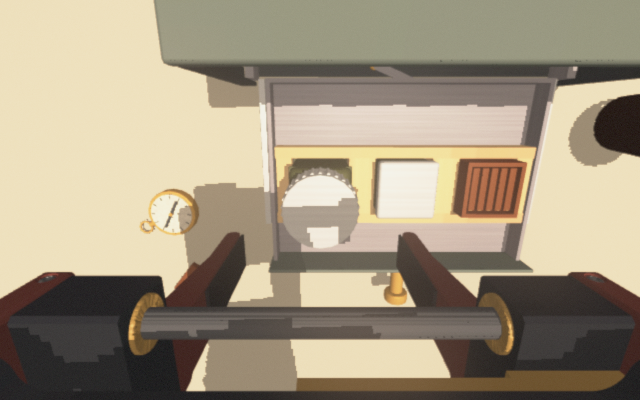

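The cap sits at (320,212), centred between the fingers. I'll descend to grip height.

Call:
servo_tool --moves "0.001 0 -0.02 0 0 0; 0.001 0 -0.04 0 0 0; 0.001 0 -0.055 0 0 0; 0.001 0 -0.068 0 0 0; 0.001 0 -0.08 0 0 0; 0.001 0 -0.093 0 0 0; 0.001 0 -0.093 0 0 0; 0.001 0 -0.093 0 0 0"

```text
t: 12.1
ee_pos: [545.4, 101.7, 108.8]
orientation: [0.0, 2.221, -2.221]
ft_force: [0.2, 0.4, 0.2]
width: 87.8
```

Call:
servo_tool --moves "0 0 0 0 0 0; 0 0 0 0 0 0; 0 0 0 0 0 0; 0 0 0 0 0 0; 0 0 0 0 0 0; 0 0 0 0 0 0" --hand 255

```text
t: 12.85
ee_pos: [545.4, 101.7, 108.9]
orientation: [0.0, 2.221, -2.221]
ft_force: [-0.4, 0.9, 2.1]
width: 61.5
```

```bash
python3 - <<'E'
from h import *
o=ctrl.get_obs();print(o['t'],o['ee_pos'],o['qpos'],o['ft_force'],o['moment'],o['width'])
show('wrist','w6.png')
E
```

```text
12.85 [545.3611972  101.73924187 108.87737995] [1.62928229e-01 5.11088189e-01 1.86747840e+00 1.48029574e-04
 7.62656689e-01 1.73355483e+00] [-0.44954431  0.88065411  2.06949693] [ 0.18154459  0.08775818 -0.00623443] 61.454365521831306
```

View pics/w6.png

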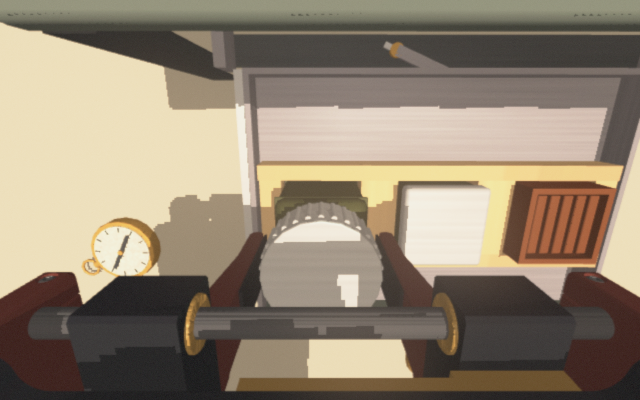

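The cap is gripped at 61.5 mm with the jaws on both sides of it at (320,265). I'll turn anticlockwise slowly and watch the moment.

Call:
servo_tool --moves "0 0 0 0 0 2; 0 0 0 0 0 4; 0 0 0 0 0 6; 0 0 0 0 0 9; 0 0 0 0 0 12; 0 0 0 0 0 15"

```text
t: 13.65
ee_pos: [545.6, 101.6, 109.0]
orientation: [-0.276, 2.079, -2.08]
ft_force: [-1.1, 0.4, 6.5]
width: 61.5
```

```bash
python3 - <<'E'
from h import *
o=ctrl.get_obs();print(o['t'],o['ee_pos'],o['qpos'],o['ft_force'],o['moment'],o['width'],R.from_rotvec(o['orientation']).as_matrix()[:,2])
show('side','s7.png')
E
python3 -c "
import cv2
a=cv2.imread('pics/s7.png')[60:310,200:470];cv2.imwrite('pics/c7.png',cv2.resize(a,None,fx=2.3,fy=2.3))"
```

```text
13.65 [545.59067182 101.60353935 108.98382919] [ 1.62770415e-01  5.11009763e-01  1.86725314e+00 -2.68184447e-04
  7.62553019e-01  1.46864259e+00] [-1.12267219  0.37748005  6.50010127] [ 0.04848377 -0.04339393 -0.1257723 ] 61.54205280362935 [ 2.62023039e-01 -9.65061582e-01  2.63644073e-04]
```

View pics/c7.png

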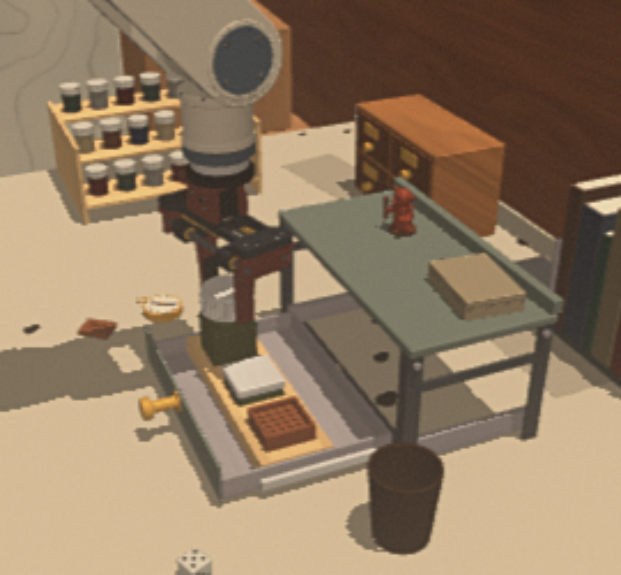

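The moment has dropped to 0.13 N m, so the cap has broken loose. The canister is seated and the grip is intact. I'll keep turning.

Call:
servo_tool --moves "0 0 0 0 0 8; 0 0 0 0 0 16; 0 0 0 0 0 24; 0 0 0 0 0 32; 0 0 0 0 0 40; 0 0 0 0 0 48; 0 0 0 0 0 56; 0 0 0 0 0 64"

```text
t: 14.7
ee_pos: [545.7, 101.6, 109.0]
orientation: [-1.115, 1.344, -1.345]
ft_force: [-0.6, 0.3, 6.2]
width: 61.6
```

```bash
python3 - <<'E'
from h import *
o=ctrl.get_obs();print(o['t'],o['ee_pos'],o['qpos'],o['ft_force'],o['moment'],o['width'],R.from_rotvec(o['orientation']).as_matrix()[:,2])
E
```

```text
14.7 [545.68075524 101.59840947 109.02824929] [ 1.62730395e-01  5.10982558e-01  1.86714825e+00 -2.55500218e-04
  7.62521354e-01  3.48794852e-01] [-0.55928003  0.32660098  6.2438601 ] [-0.00491194 -0.09055529 -0.08688161] 61.64672399747248 [ 9.82773584e-01 -1.84811228e-01  9.44220390e-04]
```

Call:
servo_tool --moves "0 0 0 0 0 7; 0 0 0 0 0 13; 0 0 0 0 0 17; 0 0 0 0 0 20; 0 0 0 0 0 23; 0 0 0 0 0 23"

```text
t: 15.45
ee_pos: [545.6, 101.6, 109.0]
orientation: [-1.302, 1.051, -1.052]
ft_force: [-0.2, -0.0, 6.7]
width: 61.6
```

```bash
python3 - <<'E'
from h import *
o=ctrl.get_obs();print(o['t'],o['ee_pos'],o['qpos'],o['ft_force'],o['moment'],o['width'],R.from_rotvec(o['orientation']).as_matrix()[:,2])
E
```

```text
15.45 [545.64050626 101.56476021 109.03194188] [ 1.62757146e-01  5.10942846e-01  1.86721388e+00 -4.62339136e-04
  7.62546656e-01 -4.88818884e-02] [-2.09804324e-01 -3.39627666e-03  6.65423538e+00] [ 0.03081145 -0.10792114  0.11877906] 61.62087799099144 [9.77617272e-01 2.10389418e-01 8.72531422e-04]
```

That is 102° of turn with low moments throughout. I'll lift a few millimetres and check the load before going further.

Call:
servo_tool --moves "0 0 0.001 0 0 0; 0 0 0.002 0 0 0; 0 0 0.003 0 0 0; 0 0 0.005 0 0 0; 0 0 0.006 0 0 0; 0 0 0.006 0 0 0"

```text
t: 16.2
ee_pos: [545.3, 101.7, 114.8]
orientation: [-1.301, 1.053, -1.054]
ft_force: [-0.1, -0.1, -1.3]
width: 61.8
```

```bash
python3 - <<'E'
from h import *
o=ctrl.get_obs();print(o['t'],o['ee_pos'],o['ft_force'],o['moment'],o['width'])
d=show('side','s8.png')
E
python3 -c "
import cv2
a=cv2.imread('pics/s8.png')[150:250,260:400];cv2.imwrite('pics/c8.png',cv2.resize(a,None,fx=5,fy=5))"
```

```text
16.2 [545.26218579 101.66146314 114.78078711] [-0.14183517 -0.10587456 -1.28034662] [-0.05944943 -0.1166897  -0.02930459] 61.78175405564498
```

View pics/c8.png

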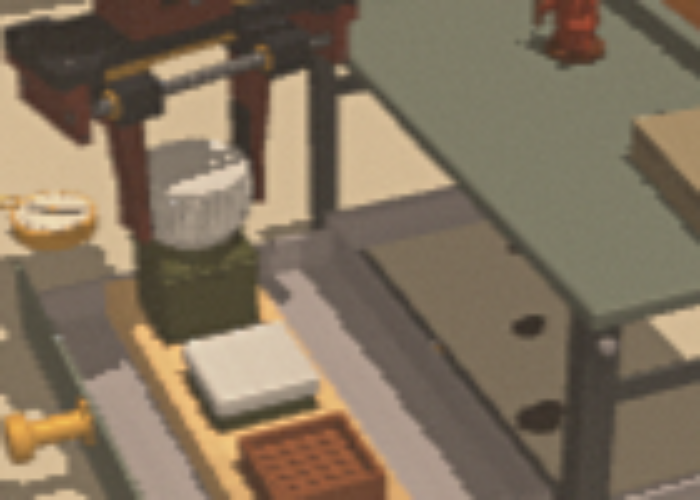

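The load is only about 1.3 N, which is the cap alone, and the canister is still down in its cradle. I'll lift the rest, to about 20 mm above the rim.

Call:
servo_tool --moves "0 0 0.005 0 0 0; 0 0 0.01 0 0 0; 0 0 0.016 0 0 0; 0 0 0.022 0 0 0; 0 0 0.028 0 0 0; 0 0 0.033 0 0 0; 0 0 0.036 0 0 0; 0 0 0.036 0 0 0"

```text
t: 17.25
ee_pos: [545.3, 101.7, 150.9]
orientation: [-1.301, 1.053, -1.054]
ft_force: [0.7, 0.3, -0.1]
width: 61.2
```

Call:
servo_tool --moves "0 0 0 0 0 0; 0 0 0 0 0 0; 0 0 0 0 0 0; 0 0 0 0 0 0"

```text
t: 17.75
ee_pos: [545.2, 101.6, 150.6]
orientation: [-1.301, 1.054, -1.053]
ft_force: [-0.3, -0.2, -0.1]
width: 61.6
```

```bash
python3 - <<'E'
from h import *
o=ctrl.get_obs();print(o['t'],o['ee_pos'],o['ft_force'],o['moment'],o['width'])
d=show('side','s9.png');P=cloud(d);show('top','t9.png')
hsv=cv2.cvtColor(d['pixels'],cv2.COLOR_RGB2HSV)
m=(abs(P[...,0]-543)<40)&(abs(P[...,1]-101)<40)&(P[...,2]>15)&(hsv[...,1]<60)
q=P[m&(P[...,2]>95)];print('grey',len(q),np.percentile(q[:,2],[1,25,50,75,99]).round(0))
m=(abs(P[...,0]-543)<40)&(abs(P[...,1]-101)<40)&(P[...,2]>15)&(hsv[...,1]>80)&(hsv[...,2]<90)
q=P[m&(P[...,2]<105)];print('olive z',np.percentile(q[:,2],[50,90,95,99]).round(1))
E
python3 -c "
import cv2,numpy as np
a=cv2.imread('pics/s9.png')[130:250,260:400];b=cv2.imread('pics/t9.png')[80:320,200:460]
a=cv2.resize(a,(420,360));b=cv2.resize(b,(378,360));cv2.imwrite('pics/c9.png',np.hstack([a,b]))"
```

```text
17.75 [545.15335394 101.64644754 150.58040885] [-0.34665932 -0.16424823 -0.0548802 ] [-0.01721409 -0.11247997  0.0530828 ] 61.61390946764242
grey 1106 [ 98. 146. 164. 316. 341.]
olive z [61.  82.2 84.7 86.5]
```

View pics/c9.png

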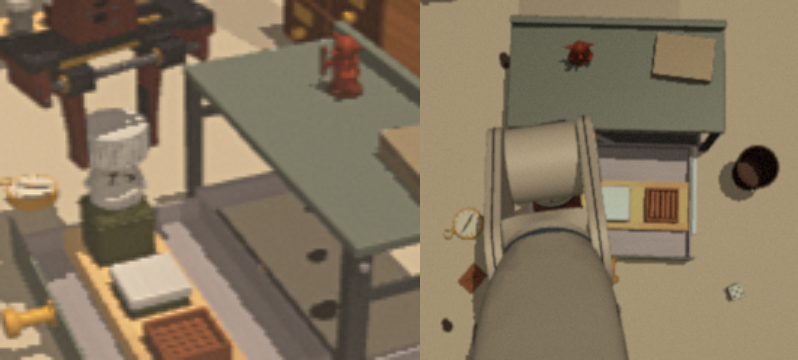

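The picture shows the cap held level above the bare threaded neck. The canister shoulder is at about 82 mm, so it is seated, and the tray is still out. Handing in.

```bash
python3 -c "
from h import *
print(ctrl.close_job()); o=ctrl.get_obs();print(o['t'],o['ee_pos'],o['width'])"
```

```text
the job is handed in; nothing more can be done
None
the job is handed in; nothing more can be done
```

I drew the tray out by its knob through 140 mm and it stayed at its stop after I let go. I then gripped the canister's cap across its diameter, turned it about 102° anticlockwise, and lifted it straight up by 42 mm. The job was handed in shortly after t = 17.75 s of the 61 s allowed, and no verdict was reported.

**Last checks before handing in**
- **Cap:** it is still gripped at 61.6 mm and held level. Going by the lift, its underside is about 20 mm above the rim, and I measured no contact load.
- **Canister:** its shoulder is at about 82 mm (70 mm body on the 12 mm tray floor), so it is seated in its cradle.
- **Tray and bystanders:** the last pictures show the tray still out, and nothing visible had moved. The arm hid part of the top view, and I did not measure the bystanders again.

**Checks that disagreed or were unclear**
- **End stop:** at 102° I saw no clear moment from the 100° end stop, so the cap may have slipped a few degrees in the jaws. The 6 mm test lift carried only about 1.3 N, so the thread had let go.
- **Upward force:** I saw about 6 N upward on the tool while turning. It was gone after the lift.
- **Grip centre:** the measured cap centre varied by about 2 mm between cameras.

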